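# Stack the clutch plates on the splined hub

### The arm

A 6-joint arm with a two-finger parallel gripper is mounted at the origin on the work surface. World frame = base frame: x ahead of the robot, y to its left, z up, the work surface at z = 0. Lengths are in m, angles in rad, forces in N, time in s.
With the tool pointing down it reaches from about 0.325 to 0.85 m from the base axis. Payload 15.5 kg.
Tool frame: the origin (TCP) lies midway between the tips of the shut fingers; the grasp point (between the pads) lies r.grip_point_offset behind it (r.grip_point_offset is the distance from the TCP to the grasp point, in m); z points along the fingers, x is the direction in which the jaws open and shut, and the axes are right-handed (so a half turn about z gives the same grasp; the last joint's range is limited). The gripper opens to 91 mm and grips with 3 to 60 N. Pads are 32 mm wide; open, the fingers measure 118 mm over their backs; the gripper's body (76 mm by 178 mm) begins 60 mm behind the grasp point.
Start: joints at [1.042, 0.494, 1.345, -0, 1.302, -0.096], TCP at [0.262, 0.567, 0.214] pointing down, gripper open.
Joint ranges: [-2.91, 2.91], [-0.82, 2.16], [0.22, 2.67], [-1.22, 4.37], [0.12, 2.79], [-3.08, 3.08]. Speed limits (rad/s): [1.89, 1.89, 2.57, 3.01, 3.01, 3.01].

### API

Orientations are given as a unit quaternion [x, y, z, w].
In Python, from cell import status, read_camera, r, look_for, trace, mark_of gives the robot as it stands.
- The arm moves only by the tool arm_command, never from a script. Its argument "increments" is a list that holds one entry, the list of rows, each a list of 7 numbers: the shift along the tool's x, y, z in m, then the turn, a rotation vector about the tool's x, y, z in degrees, then the closure in counts, from 0 (fully open) to 255 (shut). A call has 1 to 12 rows; each row is the pose to reach, as a shift and turn from the pose commanded when the call began, along the tool's axes at that moment; what a row does not reach only later rows make up. A row lasts 1/12 s, in which the tool goes at most 41.7 mm and 7.16 degrees, less where a joint would pass 70% of its speed; a pose out of reach is approached as far as the arm can. A call with a gripper value outside its range is refused whole. The fingers move at their own pace and stop on an object; "force" is the grip in N (left out, the last holds). Time passes only in rows, so rows that repeat a pose let the fingers close. It gives the time, the measured TCP pose, the force and the opening at its end, in the units of the state.
- status.state(): the state, without advancing time (a new reading comes with each control period).
- read_camera(name): name is "scene" or "side" or "wrist"; returns a dict with "pixels" (480x640x3 uint8, blue, green, red), "range_z" (480x640 float32, m along the optical axis (not along the pixel's ray), 0 where there is no reading), "K" (3x3 intrinsics, pixels), "dist" ([k1, k2, p1, p2, k3] as OpenCV has them; the pictures are not rectified), "T" (4x4, takes a point from camera to world coordinates). Camera axes: x right, y down, z forward; pixel columns grow to the right and rows downward; lengths in m; the calibration is good to about 2 mm. A picture is of the moment at which its call begins.
- r.sign_off(): hands the job in, once; it reports no verdict.
Trained networks look in a picture, given as the dict that the camera call returned (one of the last four; its "shot" number tells which), for a name from the list of things; names that differ only in an ending like _2 or _b are one class to them, and where a whole thing is asked for, a point or a joint stands for the part that bears it (a point fixed in the world has none). Each returns a list of dicts, best first, with "confidence" (0 to 1); they miss things now and then, are a little off and sometimes report something else, mostly with a low value. They report only what shows in the picture. A call takes as long as a camera call. They do not tell look-alikes from the thing itself.
- look_for(name, picture): "xyz" ([x, y, z] in m, in world coordinates, good to about 4 mm: the middle of the surface that is visible of it).
- trace(name, picture): "region" (480x640 bool, what is visible of it).
- mark_of(name, picture): "xyz" ([x, y, z] in m, in world coordinates, good to about 4 mm: a listed point, or the origin of a listed thing).
The state is a dict: "time": time; "q": joint angles; "qvel": joint speeds; "effort": joint torques, N m; "ee_pos": TCP position; "ee_rot": TCP orientation; "ft_force": force on the tool from outside, world axes, zero at the start; "wrist_torque": the same for the moment, N m; "gripper_width": finger opening in m.
Only numpy, scipy, OpenCV 4.12 (cv2) and the standard library are available. Lean on these libraries where they do the work, as an engineer would, in place of code of your own. Each camera call takes 0.05 s, during which the arm holds its last target. There are 200 camera calls.

### The job

Carry on building the clutch pack on the splined hub that stands on the plywood board, where the first separator plate is already fitted. Put the thick clutch disc (narrow, round-ended tab) down over the splines first, its tab pointing opposite to the fitted plate's tab, then the loose separator plate (broad square tab) on top of it, its tab lying right above the fitted plate's tab. Both must end fully down, flat on one another; the plain ring without a tab is not needed.

Things in the scene. Friction and masses are not known exactly. Their poses are not given: they have to be found in the camera images.
- hub: Fixed on a 12 mm plywood board. Foot 100x70x14 mm, neck 44 mm across, fitted plate 28-40 mm up (same outline as the loose separator), then a shaft with 4 splines along x and y (30 mm over them, top 74 mm), tip 88 mm. Origin: shaft axis, underside of foot, 12 mm over the table. x along the fitted tab, z up. Disc underside belongs 40 mm, separator underside 56 mm above the origin.
- fitted_tab (a point): Outer end of the fitted plate's tab, upper face: 52 mm from the shaft axis along hub x, 33 mm above the hub origin. It points to the robot's left, give or take 25 degrees. The loose plates' bores have four inward teeth on the diagonals to their tabs, which pass between the splines with about 3 mm and 14 degrees of play.
- disc: Loose clutch disc on the table (z = 0): toothed steel ring 52 mm across, 16 mm thick, bore 37 mm, about 180 g, lining ribs on top; one narrow tab, 12 mm wide with an 18 mm round end, 5 mm thick at the underside, reaches 52 mm from the axis. Two flats at y = +27 and -27 mm (54 mm apart, 26 mm long) to grip; balance point 6 mm towards the tab. Origin: axis, underside; x out along the tab, z up.
- separator: Loose separator plate on the table (z = 0): toothed steel ring 52 mm across, 12 mm thick, bore 37 mm, about 150 g; one broad square tab, 30 mm wide, 5 mm thick at the underside, reaches 52 mm from the axis. Two flats at y = +27 and -27 mm (54 mm apart, 26 mm long) to grip; balance point 6 mm towards the tab. Origin: axis, underside; x out along the tab, z up.
There are look-alikes about, which are no part of the job. Leave any yellow look-alike of the disc alone. What is shaped like the separator but blue is not meant.

How it is judged:
On the way, in this order (a step that is already met when the one before it is completed fails the run):
1. the clutch disc is fully down on the fitted plate, its tab opposite to the fitted tab (z of disc in the frame of hub between 0.034 and 0.045 m and horizontal distance between disc and hub below 0.01 m and angle between disc's own z axis and vertical below 0.15 rad and angle between the x axis of disc and the x axis of hub, either way round below 0.35 rad and x of fitted_tab in the frame of disc below -0.03 m), for 0.2 s.
2. the separator plate is fully down on the disc, its tab above the fitted tab (z of separator in the frame of hub between 0.051 and 0.062 m and horizontal distance between separator and hub below 0.01 m and angle between separator's own z axis and vertical below 0.15 rad and angle between the x axis of separator and the x axis of hub, either way round below 0.35 rad and x of fitted_tab in the frame of separator above 0.03 m), for 0.2 s.
At the end, for the whole second after the job is handed in: Disc underside 34 to 45 mm and separator underside 51 to 62 mm above the hub origin; disc tab opposite to the fitted tab, separator tab over it; both within 10 mm of the hub axis and 20 degrees of the hub x line, tilted under 0.15 rad, at rest (all of step 1 and all of step 2 and linear speed of each of disc, separator below 0.03 m/s and angular speed of each of disc, separator below 0.3 rad/s); the robot touches nothing.
It also fails if it takes over 58 s, if anything falls off the work surface, if the arm or the gripper's body presses on something with over 40 N, if the wrist force passes 120 N, or if a joint passes its speed limit or range.

## Working session

There is one attempt and no reset: what is moved stays moved. The work goes in short steps, Python scripts to look and compute and a tool call to move; the robot and the scene stay as the last step left them, time stands still between calls to the robot, and variables do not carry over. Pictures are saved under pics/ and viewed, about 8 in all and at most 12, crops included, and the job is handed in when it is done.

Besides the shell and the picture viewer there is one more tool, called as name(argument=value, ...) on one line, values as JSON. arm_command: Moves the arm, as the interface text tells. Its arguments: {"type":"object","properties":{"increments":{"type":"array"},"force":{"type":"number"}},"required":["increments"]}

```bash
ls; mkdir -p pics
python3 - <<'E'
from cell import status, read_camera, r, look_for, trace, mark_of
import cv2, numpy as np
s=status.state(); print(s['time'],s['ee_pos'],s['ee_rot'],s['gripper_width'],r.grip_point_offset)
ims=[]
for c in ['scene','side']:
    p=read_camera(c); ims.append(p['pixels'])
    print(c,p['K'][0,0],p['T'].round(3).tolist())
    for n in ['hub','fitted_tab','disc','separator']:
        for f in (look_for,mark_of):
            try: print(n,f.__name__,[(np.round(d['xyz'],3).tolist(),round(d['confidence'],2)) for d in f(n,p)])
            except Exception as e: print(n,f.__name__,e)
    cv2.imwrite(f'pics/{c}1.png',p['pixels']); np.savez(f'{c}1.npz',**{k:p[k] for k in ('pixels','range_z','K','dist','T')})
print(status.state()['time'])
E
```

```text
pics
0.0 [0.26192519 0.56704021 0.21333488] [ 8.42441812e-01  5.38786978e-01 -5.55432757e-04  2.75741351e-04] 0.09122311720770225 0.0188
scene 545.3675570545184 [[-0.26, 0.685, -0.68, 1.087], [0.965, 0.189, -0.179, 0.164], [0.006, -0.703, -0.711, 0.612], [0.0, 0.0, 0.0, 1.0]]
hub call [([0.504, -0.226, 0.026], 0.75)]
hub call [([0.488, -0.235, 0.01], 0.66)]
fitted_tab call [([0.509, -0.225, 0.031], 0.59)]
fitted_tab call [([0.485, -0.185, 0.045], 0.83)]
disc call [([0.498, 0.253, 0.014], 0.92), ([0.609, 0.274, 0.017], 0.87)]
disc call [([0.483, 0.258, 0.003], 0.8), ([0.61, 0.27, 0.001], 0.64)]
separator call [([0.476, 0.082, 0.01], 0.78), ([0.693, 0.14, 0.008], 0.73)]
separator call [([0.695, 0.147, -0.0], 0.93), ([0.461, 0.078, -0.001], 0.83)]
side 509.2504914108632 [[0.907, -0.223, 0.357, 0.264], [-0.42, -0.524, 0.74, -0.621], [0.023, -0.822, -0.569, 0.58], [0.0, 0.0, 0.0, 1.0]]
hub call [([0.482, -0.248, 0.026], 0.98)]
hub call [([0.492, -0.235, 0.012], 0.58)]
fitted_tab call [([0.484, -0.245, 0.028], 0.65)]
fitted_tab call [([0.48, -0.188, 0.047], 0.6)]
disc call [([0.481, 0.242, 0.011], 0.75), ([0.6, 0.275, 0.009], 0.75)]
disc call [([0.478, 0.255, -0.0], 0.7), ([0.609, 0.275, -0.004], 0.69), ([0.479, -0.184, 0.048], 0.66)]
separator call [([0.697, 0.142, 0.006], 0.93), ([0.47, 0.075, 0.008], 0.87)]
separator call [([0.706, 0.157, 0.001], 0.92), ([0.462, 0.079, -0.0], 0.86)]
0.9
```

View pics/scene1.png

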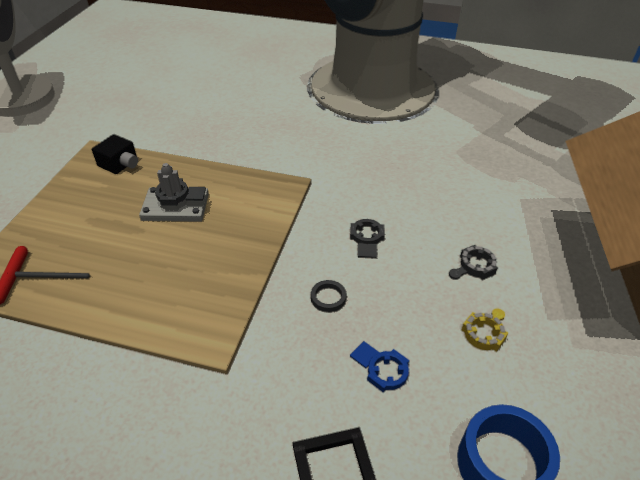

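View pics/side1.png

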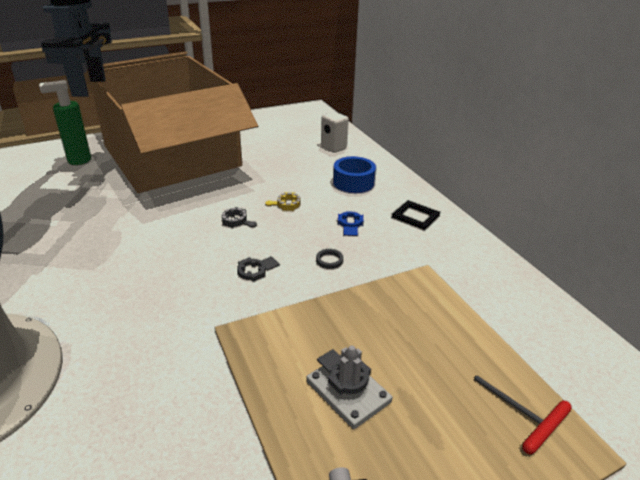

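The scene view shows the dark disc with round tab at (478,262), tab end (455,273); a yellow look-alike at (485,330); the dark separator at (368,232), tab (367,252); a blue look-alike at (388,370); the plain ring at (328,295); and the hub at (172,193) with its tab at (197,193). The two dark steel parts fit the description.

```bash
cat > h.py <<'E'
import cv2, numpy as np
from scipy.spatial.transform import Rotation as R
def cloud(p):
    v,u=np.mgrid[0:480,0:640]
    uv=np.stack([u,v],-1).reshape(-1,1,2).astype(np.float64)
    n=cv2.undistortPoints(uv,p['K'],p['dist']).reshape(480,640,2)
    z=p['range_z']; c=np.dstack([n[...,0]*z,n[...,1]*z,z])
    w=c@p['T'][:3,:3].T+p['T'][:3,3]; w[z<=0]=np.nan
    return w
def proj(p,X):
    Ti=np.linalg.inv(p['T']); X=np.asarray(X,float)
    return cv2.projectPoints(X,cv2.Rodrigues(Ti[:3,:3])[0],Ti[:3,3],p['K'],p['dist'])[0].reshape(-1,2)
def near(w,c,zlo,zhi,rad):
    m=(np.hypot(w[...,0]-c[0],w[...,1]-c[1])<rad)&(w[...,2]>zlo)&(w[...,2]<zhi); return w[m]
E
python3 - <<'E'
from h import *
from cell import read_camera,status
big=[]
for c in ['scene','side']:
    p=dict(np.load(f'{c}1.npz')); w=cloud(p)
    b=near(w,(0.5,0.17),-.02,.004,.03); print(c,'table z',np.median(b[:,2]).round(4),b[:,2].std().round(4))
    for n,ctr,z0,z1,zt in [('disc',(.481,.256),.010,.025,.0075),('sep',(.462,.078),.0085,.02,.0075),('hub',(.49,-.235),.048,.06,.05)]:
        a=near(w,ctr,z0,z1,.04)
        (cx,cy),rr=cv2.minEnclosingCircle(a[:,:2].astype(np.float32))
        t=near(w,(cx,cy),.003 if n!='hub' else .040,zt,.06); d=np.hypot(t[:,0]-cx,t[:,1]-cy); t=t[d>.034]
        print(n,len(a),(round(cx,4),round(cy,4)),round(rr,4),a[:,2].max().round(4),'tab',len(t),t.mean(0).round(4) if len(t) else '', np.degrees(np.arctan2(t[:,1].mean()-cy,t[:,0].mean()-cx)).round(1) if len(t) else '')
    if c=='hub': pass
    tip=near(w,(.49,-.235),.09,.11,.04); print('tip',len(tip),tip.mean(0).round(4) if len(tip) else '')
p=dict(np.load('scene1.npz'))['pixels']
cv2.imwrite('pics/crop1.png',np.hstack([cv2.resize(p[205:300,340:510],None,fx=2.8,fy=2.8,interpolation=2)[:266],cv2.resize(p[155:230,130:220],(319,266),interpolation=2)]))
p=read_camera('wrist'); s=status.state()
Tt=np.eye(4);Tt[:3,:3]=R.from_quat(s['ee_rot']).as_matrix();Tt[:3,3]=s['ee_pos']
print('cam in tool',(np.linalg.inv(Tt)@p['T']).round(3).tolist(),p['K'][0,0]); print(Tt.round(3).tolist())
E
```

```text
scene table z -0.0017 0.0011
disc 552 (0.4839, 0.2571) 0.0303 0.0176 tab 60 [0.5127 0.2263 0.004 ] -47.0
sep 372 (0.4625, 0.082) 0.0294 0.0147 tab 124 [0.5046 0.0916 0.004 ] 12.8
hub 381 (0.4962, -0.2352) 0.0302 0.0598 tab 169 [ 0.4874 -0.1929  0.043 ] 101.7
tip 75 [ 0.4986 -0.2332  0.0944]
side table z -0.0013 0.001
disc 258 (0.4825, 0.2554) 0.0303 0.0174 tab 29 [0.5101 0.2245 0.0039] -48.2
sep 291 (0.461, 0.0796) 0.03 0.0139 tab 79 [0.502  0.0864 0.0041] 9.4
hub 659 (0.4945, -0.2371) 0.0295 0.0599 tab 252 [ 0.4832 -0.1959  0.0446] 105.3
tip 128 [ 0.493  -0.239   0.0956]
cam in tool [[1.0, -0.0, 0.0, -0.001], [0.0, 0.965, 0.263, -0.075], [-0.0, -0.263, 0.965, -0.17], [0.0, 0.0, 0.0, 1.0]] 345.89235273258197
[[0.419, 0.908, -0.0, 0.262], [0.908, -0.419, 0.0, 0.567], [0.0, -0.0, -1.0, 0.214], [0.0, 0.0, 0.0, 1.0]]
```

View pics/crop1.png

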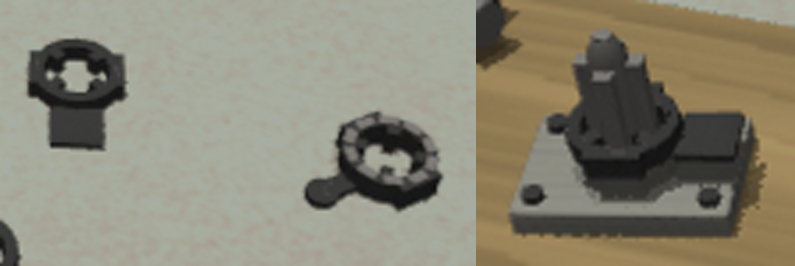

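```bash
cat >> h.py <<'E'
def go(s,xyz,yaw):
    """shift in tool axes and turn (deg about tool z) from state s to TCP xyz, tool x at world yaw, pointing down"""
    Rm=R.from_quat(s['ee_rot']); y=np.radians(yaw)
    T=np.column_stack([[np.cos(y),np.sin(y),0],[np.sin(y),-np.cos(y),0],[0,0,-1]])
    rv=(Rm.inv()*R.from_matrix(T)).as_rotvec(degrees=True)
    return (Rm.inv().apply(np.array(xyz)-s['ee_pos'])*1000).round(1), rv.round(2)
E
python3 - <<'E'
from h import *
from cell import status
for c in ['scene','side']:
    w=cloud(dict(np.load(f'{c}1.npz'))).reshape(-1,3); w=w[(w[:,2]>.03)&(w[:,1]>.2)&(w[:,0]>.25)&(w[:,0]<.9)&(w[:,1]<.8)]
    print(c,len(w),'min y',w[:,1].min(), w[:,0].min())
    for x in np.arange(.25,.9,.1):
        a=w[abs(w[:,0]-x-.05)<.05]
        if len(a): print(round(x,2),a[:,1].min().round(3),a[:,2].max().round(3),len(a))
print(go(status.state(),(.483,.256,.11),42))
E
```

```text
scene 10767 min y 0.2526204033006121 0.31840137744802044
0.25 0.348 0.2 851
0.35 0.352 0.195 3185
0.45 0.366 0.181 2875
0.55 0.381 0.165 902
0.65 0.274 0.05 409
0.75 0.253 0.051 2545
side 18650 min y 0.24829121799560472 0.2500124565037423
0.25 0.347 0.401 6283
0.35 0.349 0.212 5150
0.45 0.364 0.211 4802
0.55 0.381 0.21 955
0.65 0.266 0.048 150
0.75 0.248 0.091 1246
0.85 0.472 0.09 64
(array([-190. ,  331.1,  103.9]), array([-0. , -0. , 23.2]))
```

arm_command(increments=[[[0, 0, -0.03, 0, 0, 0, 0], [0, 0, -0.06, 0, 0, 0, 0], [-0.019, 0.033, -0.07, 0, 0, 3, 0], [-0.038, 0.066, -0.07, 0, 0, 6, 0], [-0.057, 0.099, -0.07, 0, 0, 9, 0], [-0.076, 0.132, -0.07, 0, 0, 12, 0], [-0.095, 0.165, -0.07, 0, 0, 15, 0], [-0.114, 0.199, -0.07, 0, 0, 18, 0], [-0.133, 0.232, -0.06, 0, 0, 21, 0], [-0.152, 0.265, -0.04, 0, 0, 23.2, 0], [-0.171, 0.298, -0.01, 0, 0, 23.2, 0], [-0.19, 0.331, 0.02, 0, 0, 23.2, 0]]])

```text
time: 1.95
ee_pos: [0.4773, 0.2641, 0.2029]
ee_rot: [0.934, 0.358, 0.001, -0.0]
ft_force: [0.5, 1.4, 0.4]
gripper_width: 0.0912
```

arm_command(increments=[[[0, 0, 0.03, 0, 0, 0, 0], [0, 0, 0.06, 0, 0, 0, 0], [0, 0, 0.084, 0, 0, 0, 0], [0, 0, 0.084, 0, 0, 0, 0], [0, 0, 0.084, 0, 0, 0, 0]]])

```text
time: 2.37
ee_pos: [0.4757, 0.2654, 0.1189]
ee_rot: [0.934, 0.358, -0.001, 0.0]
ft_force: [-1.1, -0.0, 0.4]
gripper_width: 0.0912
```

```bash
cat >> h.py <<'E'
def fit(w,ctr,z0,z1,t0,t1):
    """ring centre and tab direction of a plate from cloud, heights over table"""
    a=near(w,ctr,z0,z1,.036)
    (cx,cy),rr=cv2.minEnclosingCircle(a[:,:2].astype(np.float32))
    t=near(w,(cx,cy),t0,t1,.06); t=t[np.hypot(t[:,0]-cx,t[:,1]-cy)>.033]
    (rx,ry),sz,_=cv2.minAreaRect(t[:,:2].astype(np.float32)) if len(t) else ((0,0),0,0)
    m=t.mean(0)
    return dict(c=(round(cx,4),round(cy,4)),rr=round(rr,4),n=(len(a),len(t)),ztop=np.median(a[:,2]).round(4),tab=m.round(4),reach=np.hypot(t[:,0]-cx,t[:,1]-cy).max().round(4),yaw=np.degrees(np.arctan2(m[1]-cy,m[0]-cx)).round(1))
E
python3 - <<'E'
from h import *
from cell import *
s=status.state(); print(s['time'],s['ee_pos'].round(4) if hasattr(s['ee_pos'],'round') else s['ee_pos'],s['q'])
p=read_camera('wrist'); w=cloud(p)
b=near(w,(.483,.256),-.02,.003,.08);print('table',np.median(b[:,2]))
f=fit(w,(.483,.256),.010,.025,.002,.008);print(f)
im=p['pixels'].copy()
c=np.array([*f['c'],.016]);y=np.radians(f['yaw']);x=np.array([np.cos(y),np.sin(y),0]);n=np.array([-x[1],x[0],0])
q=proj(p,[c,c+.052*x-[0,0,.011],c+.027*n,c-.027*n]).astype(int)
for k in q: cv2.circle(im,tuple(map(int,k)),3,(0,0,255),-1)
a=np.linspace(0,6.28,60); 
for k in proj(p,[c+.027*np.array([np.cos(t),np.sin(t),0]) for t in a]).astype(int): cv2.circle(im,tuple(map(int,k)),1,(0,255,0),-1)
cv2.imwrite('pics/w1.png',im)
E
```

```text
2.3667 [0.4757 0.2654 0.1189] [ 3.99357340e-01  4.98374757e-01  1.65235191e+00 -5.16511601e-06
  9.92976791e-01 -3.33684865e-01]
table -0.0003491863950493279
{'c': (0.4805, 0.2561), 'rr': 0.0297, 'n': (2015, 339), 'ztop': np.float64(0.0158), 'tab': array([0.5091, 0.2246, 0.0046]), 'reach': np.float64(0.0579), 'yaw': np.float64(-47.7)}
```

View pics/w1.png

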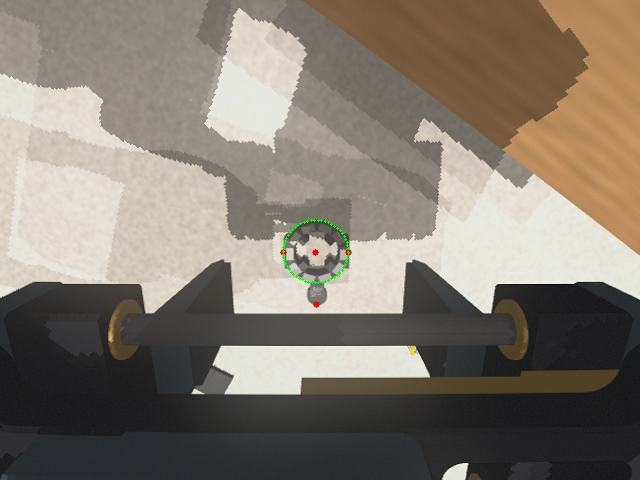

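arm_command(increments=[[[-0.001, 0.005, 0.035, 0, 0, 0, 0], [-0.002, 0.011, 0.07, 0, 0, 0, 0], [-0.002, 0.011, 0.1, 0, 0, 0, 0], [-0.002, 0.011, 0.115, 0, 0, 0, 0], [-0.002, 0.011, 0.115, 0, 0, 0, 0], [-0.002, 0.011, 0.115, 0, 0, 0, 255], [-0.002, 0.011, 0.115, 0, 0, 0, 255], [-0.002, 0.011, 0.115, 0, 0, 0, 255], [-0.002, 0.011, 0.115, 0, 0, 0, 255], [-0.002, 0.011, 0.115, 0, 0, 0, 255], [-0.002, 0.011, 0.115, 0, 0, 0, 255], [-0.002, 0.011, 0.115, 0, 0, 0, 255]]], force=30)

```text
time: 3.42
ee_pos: [0.4823, 0.2563, 0.0048]
ee_rot: [0.934, 0.358, 0.0, -0.0]
ft_force: [-1.5, -0.5, 9.5]
gripper_width: 0.0537
```

arm_command(increments=[[[0, 0, -0.03, 0, 0, 0, 255], [0, 0, -0.065, 0, 0, 0, 255], [0, 0, -0.1, 0, 0, 0, 255], [-0.015, 0.018, -0.13, 0, 0, 2, 255], [-0.038, 0.046, -0.145, 0, 0, 4, 255], [-0.061, 0.074, -0.145, 0, 0, 6, 255], [-0.084, 0.102, -0.145, 0, 0, 8, 255], [-0.107, 0.13, -0.145, 0, 0, 10, 255], [-0.13, 0.158, -0.145, 0, 0, 12, 255], [-0.153, 0.186, -0.145, 0, 0, 14, 255], [-0.176, 0.214, -0.145, 0, 0, 16, 255], [-0.199, 0.242, -0.145, 0, 0, 18, 255]]])

```text
time: 4.42
ee_pos: [0.4956, -0.0586, 0.1493]
ee_rot: [0.978, 0.207, -0.0, -0.0]
ft_force: [1.0, -0.3, -2.0]
gripper_width: 0.0537
```

Run:
```python
from h import *
from cell import *
s=status.state(); print(s['time'],s['ee_pos'],s['gripper_width'],go(s,(.505,-.28,.15),13))
```

```text
4.4167 [ 0.4956218  -0.05859487  0.14926531] 0.053659665949367136 (array([-81.1, 206.2,  -0.8]), array([-1.00e-02,  1.00e-02,  1.09e+01]))
```

arm_command(increments=[[[-0.014, 0.035, 0, 0, 0, 2, 255], [-0.028, 0.07, 0, 0, 0, 4, 255], [-0.041, 0.104, 0, 0, 0, 6, 255], [-0.055, 0.139, 0, 0, 0, 8, 255], [-0.068, 0.174, 0, 0, 0, 10, 255], [-0.077, 0.196, 0, 0, 0, 11, 255], [-0.081, 0.206, 0, 0, 0, 11, 255], [-0.081, 0.206, 0, 0, 0, 11, 255], [-0.081, 0.206, 0, 0, 0, 11, 255]]])

```text
time: 5.17
ee_pos: [0.5055, -0.2776, 0.1489]
ee_rot: [0.994, 0.113, -0.0, -0.0]
ft_force: [0.1, 0.1, -1.6]
gripper_width: 0.0535
```

Run:
```python
from h import *
from cell import *
p=read_camera('wrist'); s=status.state(); print(s['time'],s['ee_pos'],s['ft_force'])
np.savez('w2.npz',**{k:p[k] for k in ('pixels','range_z','K','dist','T')})
w=cloud(p); c0=(.4955,-.236)
b=w[(np.hypot(w[...,0]-c0[0],w[...,1]-c0[1])>.08)&(abs(w[...,2]-.012)<.005)];print('board',np.median(b[:,2]))
print(fit(w,c0,.049,.056,.040,.050))
tip=near(w,c0,.08,.11,.03); print('tip',len(tip),tip.mean(0),tip[:,2].max())
for n in ('fitted_tab','hub'): print(n,[(d['xyz'],d['confidence']) for d in mark_of(n,p)])
# held disc in tool frame
Rm=R.from_quat(s['ee_rot']).as_matrix(); t=(w-s['ee_pos'])@Rm
m=(abs(t[...,0])<.04)&(abs(t[...,1])<.07)&(t[...,2]>-.03)&(t[...,2]<.012); t=t[m]
print('held z hist',np.histogram(t[:,2],bins=np.arange(-.03,.013,.003)))
a=t[(t[:,2]<-.008)&(t[:,2]>-.014)&(abs(t[:,0])<.026)]; print('top y',a[:,1].min(),a[:,1].max(),'median z',np.median(a[:,2]))
tb=t[(t[:,1]>.033)]; print('tab',len(tb),tb.mean(0) if len(tb) else '',tb[:,1].max() if len(tb) else '')
cv2.imwrite('pics/w2.png',p['pixels'])
```

```text
5.2167 [ 0.50551567 -0.27685395  0.14894339] [-0.03376089  0.2944692  -1.81801916]
board 0.011684840031147198
{'c': (0.4932, -0.2364), 'rr': 0.0298, 'n': (2125, 1048), 'ztop': np.float64(0.0515), 'tab': array([ 0.483 , -0.1961,  0.0446]), 'reach': np.float64(0.0529), 'yaw': np.float64(104.2)}
tip 1038 [ 0.49301317 -0.23573437  0.09066443] 0.10133519569987084
fitted_tab [([0.4867, -0.1873, 0.0442], 0.84)]
hub [([0.494, -0.2376, 0.0126], 0.7)]
held z hist (array([ 203,  198,  183,  187,  170,  459, 2945,  432,  387,  688,  772,
        121,    2,    0]), array([-3.0000000e-02, -2.7000000e-02, -2.4000000e-02, -2.1000000e-02,
       -1.8000000e-02, -1.5000000e-02, -1.2000000e-02, -9.0000000e-03,
       -6.0000000e-03, -3.0000000e-03, -6.9388939e-18,  3.0000000e-03,
        6.0000000e-03,  9.0000000e-03,  1.2000000e-02]))
top y -0.025471278280665945 0.00912098749749611 median z -0.011016825459471899
tab 795 [-0.00125774  0.04302189  0.00030224] 0.05336621511867818
```

View pics/w2.png

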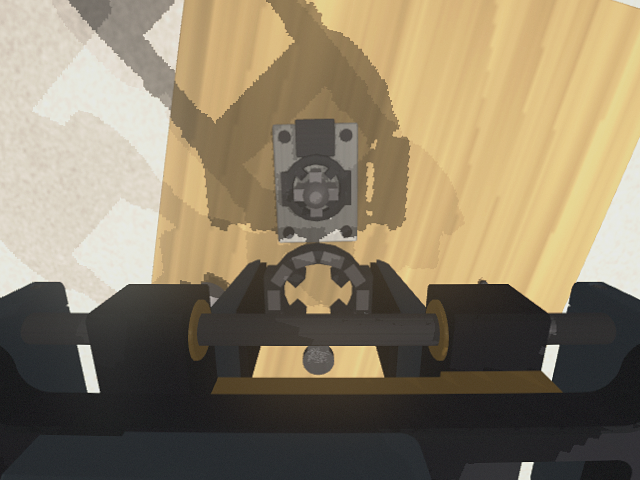

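arm_command(increments=[[[-0.001, -0.02, 0, 0, 0, -1, 255], [-0.002, -0.042, 0, 0, 0, -1, 255], [-0.002, -0.042, 0.015, 0, 0, -1, 255], [-0.002, -0.042, 0.035, 0, 0, -1, 255], [-0.002, -0.042, 0.05, 0, 0, -1, 255], [-0.002, -0.042, 0.054, 0, 0, -1, 255], [-0.002, -0.042, 0.054, 0, 0, -1, 255], [-0.002, -0.042, 0.054, 0, 0, -1, 255]]])

```text
time: 5.98
ee_pos: [0.4947, -0.2371, 0.0957]
ee_rot: [0.992, 0.122, 0.0, 0.0]
ft_force: [-0.4, -1.0, -1.7]
gripper_width: 0.0538
```

Run:
```python
from h import *
from cell import *
p=read_camera('wrist');  s=status.state(); print(s['time'],s['ee_pos'],s['ft_force'])
q=read_camera('side'); 
w=cloud(p)
tip=near(w,(.494,-.236),.0875,.11,.012); print('tip',len(tip),tip.mean(0),np.median(tip,0),tip.max(0),tip.min(0))
a=cv2.resize(p['pixels'][200:400,220:420],(600,600),interpolation=2)[:,:400]
u=proj(q,[(.494,-.236,.09)])[0].astype(int); b=q['pixels'][u[1]-60:u[1]+60,u[0]-40:u[0]+40]
cv2.imwrite('pics/w3.png',np.hstack([cv2.resize(p['pixels'][220:380,230:410],(450,400),interpolation=2),cv2.resize(b,(300,400),interpolation=2)]))
```

```text
6.0333 [ 0.49496739 -0.23744213  0.0960039 ] [-0.25932264 -0.18955146 -3.07055988]
tip 815 [ 0.49295653 -0.23366104  0.09539194] [ 0.4927542  -0.2333176   0.09529929] [ 0.50301908 -0.22442587  0.10732471] [ 0.48456637 -0.24479007  0.08750621]
```

View pics/w3.png

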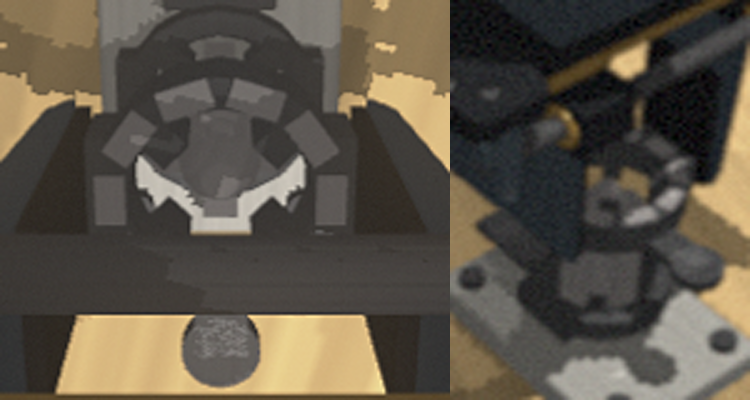

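The wrist crop shows the shaft tip inside the bore, about centred sideways, with the teeth on the diagonals. I'll check the offset along the tab before lowering.

Run:
```python
from h import *
from cell import *
p=dict(np.load('w2.npz')); w=cloud(p)
y=np.radians(104); X=np.array([np.cos(y),np.sin(y)]); Y=np.array([-X[1],X[0]]); c=np.array([.494,-.236])
for n,lo,hi,rad in [('splinetop',.0835,.0885,.02),('plate',.049,.055,.036),('tip',.098,.104,.02)]:
    a=near(w,c,lo,hi,rad); d=a[:,:2]-c; 
    for ax,nm in ((X,'x'),(Y,'y')): 
        e=d@ax; print(n,len(a),nm,np.percentile(e,[0.5,5,50,95,99.5]).round(4))
t=near(w,c,.042,.049,.06); d=t[:,:2]-c; e=d[d@X>.033]; L=np.polyfit(e@X,e@Y,1); print('tab mean hub y',(e@Y).mean(),(e@Y).min(),(e@Y).max(),'end',(e@X).max(), np.median(t[:,2]))
# tab side edges slope
for k in (.036,.042,.048):
    g=e[abs(e@X-k)<.002]@Y; print(k,g.min().round(4),g.max().round(4))
# held disc, current
p=read_camera('wrist'); s=status.state(); w=cloud(p); Rm=R.from_quat(s['ee_rot']).as_matrix(); t=(w-s['ee_pos'])@Rm
a=t[(t[...,2]<-.009)&(t[...,2]>-.0135)&(np.hypot(t[...,0],t[...,1])<.032)]
print('disc top tool x',np.percentile(a[:,0],[.5,5,50,95,99.5]).round(4),'y',np.percentile(a[:,1],[.5,5,50]).round(4))
(cx,cy),rr=cv2.minEnclosingCircle(a[:,:2].astype(np.float32));print(cx,cy,rr)
```

```text
splinetop 468 x [-0.0153 -0.0142  0.0007  0.0135  0.0145]
splinetop 468 y [-0.0139 -0.0126  0.0008  0.0145  0.0158]
plate 2119 x [-0.0248 -0.0217  0.0034  0.0219  0.0247]
plate 2119 y [-0.0257 -0.0235  0.0001  0.0255  0.0277]
tip 164 x [-0.0045 -0.0036 -0.0001  0.0036  0.0041]
tip 164 y [-0.0036 -0.003   0.0009  0.0047  0.0053]
tab mean hub y 0.0010763810777750576 -0.014025379891862819 0.016020173676291265 end 0.051180558652083694 0.04465931776845927
0.036 -0.014 0.016
0.042 -0.0133 0.0157
0.048 -0.0133 0.0156
disc top tool x [-0.028  -0.0264 -0.0007  0.0247  0.0262] y [-0.0254 -0.0236 -0.0114]
-9.892508387565613e-05 -0.004829213488847017 0.03007088415324688
```

arm_command(increments=[[[-0.0006, -0.0016, 0, 0, 0, 0, 255], [-0.0006, -0.0016, 0.003, 0, 0, 0, 255], [-0.0006, -0.0016, 0.006, 0, 0, 0, 255], [-0.0006, -0.0016, 0.009, 0, 0, 0, 255], [-0.0006, -0.0016, 0.012, 0, 0, 0, 255], [-0.0006, -0.0016, 0.015, 0, 0, 0, 255]]])

```text
time: 6.63
ee_pos: [0.4934, -0.2361, 0.0797]
ee_rot: [0.993, 0.122, -0.0, -0.0]
ft_force: [-0.1, -0.1, -2.8]
gripper_width: 0.0539
```

arm_command(increments=[[[0.0003, 0, 0.005, 0, 0, 0, 255], [0.0003, 0, 0.01, 0, 0, 0, 255], [0.0003, 0, 0.015, 0, 0, 0, 255], [0.0003, 0, 0.019, 0, 0, 0, 255], [0.0003, 0, 0.022, 0, 0, 0, 255], [0.0003, 0, 0.022, 0, 0, 0, 255]]])

```text
time: 7.13
ee_pos: [0.4935, -0.2359, 0.0574]
ee_rot: [0.993, 0.122, -0.0, -0.0]
ft_force: [-0.5, -0.2, -0.2]
gripper_width: 0.0535
```

arm_command(increments=[[[0, 0, 0, 0, 0, 0, 60], [0, 0, 0, 0, 0, 0, 60], [0, 0, 0, 0, 0, 0, 60], [0, 0, -0.01, 0, 0, 0, 60], [0, 0, -0.04, 0, 0, 0, 60], [0, 0, -0.08, 0, 0, 0, 60], [0, 0, -0.09, 0, 0, 0, 60]]])

```text
time: 7.72
ee_pos: [0.4956, -0.2371, 0.1538]
ee_rot: [0.993, 0.122, 0.002, 0.002]
ft_force: [1.5, -0.7, 1.6]
gripper_width: 0.0695
```

Run:
```python
from h import *
from cell import *
p=read_camera('wrist'); s=status.state(); print(s['time'],s['ee_pos'],s['ft_force'],s['gripper_width'])
w=cloud(p)
print(fit(w,(.494,-.236),.065,.0715,.053,.061))
print('sep',go(s,(.4625,.081,.115),-79))
```

```text
7.7667 [ 0.49595765 -0.23730729  0.15381023] [ 1.58316086 -0.70716124  1.43563274] 0.06981829145756968
{'c': (0.4925, -0.2361), 'rr': 0.0297, 'n': (2121, 380), 'ztop': np.float64(0.0679), 'tab': array([ 0.5027, -0.2769,  0.0566]), 'reach': np.float64(0.0517), 'yaw': np.float64(-76.0)}
sep (array([  44.4, -317.1,   37.3]), array([-1.000e-02, -4.900e-01,  9.301e+01]))
```

Disc seated: top at 67.9 mm (68 expected), tab at -76° (opposite 104°), centred. Now the separator.

arm_command(increments=[[[0.003, -0.02, -0.01, 0, 0, 7, 0], [0.007, -0.05, -0.01, 0, 0, 14, 0], [0.011, -0.08, -0.01, 0, 0, 21, 0], [0.015, -0.11, -0.01, 0, 0, 28, 0], [0.02, -0.14, -0.01, 0, 0, 35, 0], [0.024, -0.17, -0.01, 0, 0, 42, 0], [0.028, -0.2, -0.01, 0, 0, 49, 0], [0.032, -0.23, -0.01, 0, 0, 56, 0], [0.036, -0.26, 0, 0, 0, 63, 0], [0.04, -0.29, 0, 0, 0, 70, 0], [0.044, -0.31, 0, 0, 0, 77, 0], [0.044, -0.317, 0.01, 0, 0, 84, 0]]])

```text
time: 8.77
ee_pos: [0.4603, 0.085, 0.1397]
ee_rot: [0.827, -0.562, 0.001, -0.001]
ft_force: [-0.8, -0.1, 0.0]
gripper_width: 0.0915
```

Run:
```python
from h import *
from cell import *
s=status.state(); print(s['time'],s['ee_pos'],s['q'])
print('sep',go(s,(.4625,.081,.115),-79))
```

```text
8.7667 [0.46031863 0.08501868 0.13970113] [5.45629530e-02 3.75737803e-01 1.81545889e+00 6.57516187e-04
 9.47429811e-01 1.24769769e+00]
sep (array([ 4.5, -0.5, 24.7]), array([-1.700e-01, -1.000e-02,  1.062e+01]))
```

arm_command(increments=[[[0.002, 0, 0.01, 0, 0, 6, 0], [0.0045, 0, 0.02, 0, 0, 10.6, 0], [0.0045, 0, 0.025, 0, 0, 10.6, 0], [0.0045, 0, 0.025, 0, 0, 10.6, 0], [0.0045, 0, 0.025, 0, 0, 10.6, 0]]])

```text
time: 9.18
ee_pos: [0.4615, 0.078, 0.1135]
ee_rot: [0.774, -0.633, -0.0, 0.0]
ft_force: [0.3, -0.2, 0.3]
gripper_width: 0.0913
```

Run:
```python
from h import *
from cell import *
p=read_camera('wrist'); s=status.state(); print(s['time'],s['ee_pos'])
w=cloud(p); f=fit(w,(.4625,.081),.0085,.02,.002,.0075); print(f)
x=np.radians(f['yaw']);X=np.array([np.cos(x),np.sin(x)]);Y=np.array([-X[1],X[0]]);c=np.array(f['c'])
a=near(w,c,.0085,.02,.036)[:,:2]-c; t=near(w,c,.002,.0075,.06)[:,:2]-c; t=t[np.hypot(*t.T)>.033]
print('ring x,y',np.percentile(a@X,[.5,99.5]).round(4),np.percentile(a@Y,[.5,99.5]).round(4),'tab y',(t@Y).min(),(t@Y).max(),'end',(t@X).max())
for k in (.036,.042,.048):
    g=t[abs(t@X-k)<.002]@Y; print(k,g.min().round(4),g.max().round(4))
print(go(s,(*f['c'],.004),f['yaw']-90))
```

```text
9.2333 [0.46166501 0.07796507 0.11366913]
{'c': (0.4603, 0.0803), 'rr': 0.0299, 'n': (1964, 952), 'ztop': np.float64(0.0114), 'tab': array([0.5016, 0.089 , 0.0046]), 'reach': np.float64(0.0595), 'yaw': np.float64(11.9)}
ring x,y [-0.0242  0.0254] [-0.0267  0.0268] tab y -0.016262217927737136 0.052602857871401794 end 0.05217814290225164
0.036 -0.0146 0.0146
0.042 -0.0146 0.0144
0.048 -0.0146 0.015
(array([ -2.6,   0.9, 109.7]), array([-0.03, -0.  , -0.51]))
```

arm_command(increments=[[[-0.0025, 0.0005, 0.035, 0, 0, -0.5, 0], [-0.0025, 0.0005, 0.07, 0, 0, -0.5, 0], [-0.0025, 0.0005, 0.1, 0, 0, -0.5, 0], [-0.0025, 0.0005, 0.11, 0, 0, -0.5, 0], [-0.0025, 0.0005, 0.11, 0, 0, -0.5, 0], [-0.0025, 0.0005, 0.11, 0, 0, -0.5, 255], [-0.0025, 0.0005, 0.11, 0, 0, -0.5, 255], [-0.0025, 0.0005, 0.11, 0, 0, -0.5, 255], [-0.0025, 0.0005, 0.11, 0, 0, -0.5, 255], [-0.0025, 0.0005, 0.11, 0, 0, -0.5, 255], [-0.0025, 0.0005, 0.11, 0, 0, -0.5, 255], [-0.0025, 0.0005, 0.11, 0, 0, -0.5, 255]]], force=30)

```text
time: 10.23
ee_pos: [0.4607, 0.0803, 0.0035]
ee_rot: [0.776, -0.631, 0.0, -0.0]
ft_force: [-0.3, -0.6, 5.4]
gripper_width: 0.0536
```

Run:
```python
from h import *
from cell import *
s=status.state(); print(s['time'],s['ee_pos'],s['gripper_width'],s['ft_force'])
print(go(s,(.507,-.281,.15),14))
```

```text
10.2333 [0.46070173 0.08034584 0.00346246] 0.053611441518887575 [-0.34586348 -0.62890304  5.36136214]
(array([ 363.2,   28.2, -146.5]), array([-2.000e-02, -3.000e-02, -9.224e+01]))
```

arm_command(increments=[[[0, 0, -0.03, 0, 0, 0, 255], [0, 0, -0.065, 0, 0, 0, 255], [0.01, 0.001, -0.1, 0, 0, -7, 255], [0.03, 0.002, -0.13, 0, 0, -14, 255], [0.06, 0.005, -0.146, 0, 0, -21, 255], [0.09, 0.007, -0.146, 0, 0, -28, 255], [0.12, 0.009, -0.146, 0, 0, -35, 255], [0.15, 0.012, -0.146, 0, 0, -42, 255], [0.18, 0.014, -0.146, 0, 0, -49, 255], [0.21, 0.016, -0.146, 0, 0, -56, 255], [0.24, 0.019, -0.146, 0, 0, -63, 255], [0.27, 0.021, -0.146, 0, 0, -70, 255]]])

```text
time: 11.23
ee_pos: [0.4945, -0.1897, 0.1491]
ee_rot: [0.996, -0.084, -0.0, -0.0]
ft_force: [0.3, 0.2, -1.0]
gripper_width: 0.0533
```

Run:
```python
from h import *
from cell import *
s=status.state(); print(s['time'],s['ee_pos'],s['gripper_width'],s['ft_force'])
print(go(s,(.507,-.281,.15),14))
```

```text
11.2333 [ 0.49452904 -0.18971213  0.14908905] 0.05327151657355556 [ 0.32601704  0.22644989 -1.04127912]
(array([27.6, 87.9, -0.9]), array([-1.000e-02,  2.000e-02, -2.368e+01]))
```

arm_command(increments=[[[0.003, 0.02, 0, 0, 0, -7, 255], [0.006, 0.04, 0, 0, 0, -14, 255], [0.007, 0.046, 0, 0, 0, -21, 255], [0.007, 0.046, 0, 0, 0, -23.7, 255], [0.007, 0.046, 0, 0, 0, -23.7, 255], [0.007, 0.046, 0, 0, 0, -23.7, 255]]])

```text
time: 11.73
ee_pos: [0.4936, -0.2346, 0.149]
ee_rot: [0.993, 0.118, -0.0, -0.0]
ft_force: [-0.2, 0.6, -1.0]
gripper_width: 0.0535
```

Run:
```python
from h import *
from cell import *
p=read_camera('wrist'); s=status.state(); print(s['time'],s['ee_pos'],s['gripper_width'],s['ft_force'])
w=cloud(p); Rm=R.from_quat(s['ee_rot']).as_matrix(); t=((w-s['ee_pos'])@Rm)
m=np.hypot(t[...,0],t[...,1])<.065; m&=(t[...,2]>-.03)&(t[...,2]<.01); t=t[m]
a=t[(t[:,2]<-.006)&(t[:,2]>-.0115)&(np.hypot(t[:,0],t[:,1])<.033)]
print('top',len(a),np.median(a[:,2]),'x',np.percentile(a[:,0],[.5,99.5]),'y',np.percentile(a[:,1],[.5,99.5]))
tb=t[(t[:,1]<-.033)&(abs(t[:,0])<.02)]; print('tab',len(tb),tb.mean(0),tb[:,1].min(),np.percentile(tb[:,0],[.5,99.5]))
for lo in (-.05,-.044,-.038):
    g=tb[abs(tb[:,1]-lo)<.002,0]; print(lo,g.min().round(4),g.max().round(4))
print(go(s,(.4937,-.236,.1),14))
cv2.imwrite('pics/w4.png',p['pixels'])
```

```text
11.7833 [ 0.49363107 -0.23444959  0.1490673 ] 0.053949604171603265 [ 0.77589052 -0.34270243 -1.57551507]
top 3374 -0.00800553220685514 x [-0.02818078  0.02656986] y [-0.02538579  0.00899196]
tab 2328 [-0.00122466 -0.04284761 -0.00101075] -0.05215945161146304 [-0.01608732  0.01359604]
-0.05 -0.0161 0.0135
-0.044 -0.0163 0.0136
-0.038 -0.0159 0.0138
(array([-0.3,  1.5, 49.1]), array([-0.02,  0.02, -0.44]))
```

View pics/w4.png

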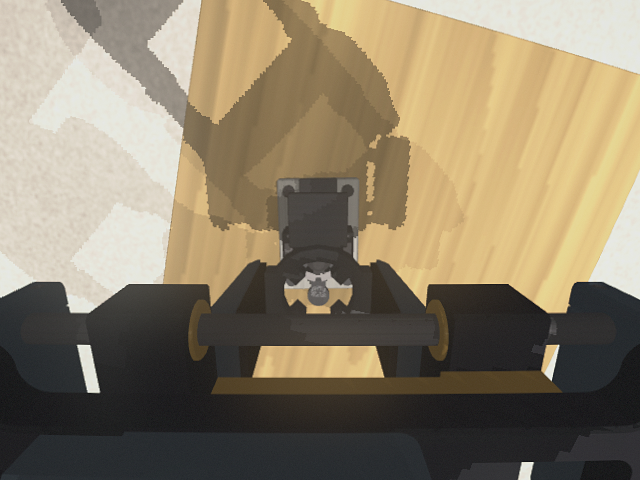

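arm_command(increments=[[[-0.0003, 0.0015, 0.015, 0, 0, -0.4, 255], [-0.0003, 0.0015, 0.035, 0, 0, -0.4, 255], [-0.0003, 0.0015, 0.047, 0, 0, -0.4, 255], [-0.0003, 0.0015, 0.051, 0, 0, -0.4, 255], [-0.0003, 0.0015, 0.055, 0, 0, -0.4, 255], [-0.0003, 0.0015, 0.059, 0, 0, -0.4, 255], [-0.0003, 0.0015, 0.063, 0, 0, -0.4, 255], [-0.0003, 0.0015, 0.067, 0, 0, -0.4, 255], [-0.0003, 0.0015, 0.069, 0, 0, -0.4, 255]]])

```text
time: 12.53
ee_pos: [0.4939, -0.2363, 0.08]
ee_rot: [0.992, 0.122, 0.0, 0.0]
ft_force: [0.5, 0.1, -0.9]
gripper_width: 0.0535
```

arm_command(increments=[[[0, 0, 0.003, 0, 0, 0, 255], [0, 0, 0.006, 0, 0, 0, 255], [0, 0, 0.008, 0, 0, 0, 255], [0, 0, 0.008, 0, 0, 0, 255]]])

```text
time: 12.87
ee_pos: [0.4937, -0.2362, 0.0718]
ee_rot: [0.992, 0.123, -0.0, -0.0]
ft_force: [-0.6, 0.1, -1.0]
gripper_width: 0.0536
```

arm_command(increments=[[[0, 0, 0, 0, 0, 0, 60], [0, 0, 0, 0, 0, 0, 60], [0, 0, 0, 0, 0, 0, 60], [0, 0, -0.01, 0, 0, 0, 60], [0, 0, -0.04, 0, 0, 0, 60], [0, 0, -0.08, 0, 0, 0, 60], [0, 0, -0.09, 0, 0, 0, 60], [0, 0, -0.09, 0, 0, 0, 60]]])

```text
time: 13.53
ee_pos: [0.4957, -0.2373, 0.1663]
ee_rot: [0.992, 0.123, 0.003, 0.002]
ft_force: [0.2, -0.5, 0.9]
gripper_width: 0.0698
```

Run:
```python
from h import *
from cell import *
p=read_camera('wrist'); s=status.state(); print(s['time'],s['ee_pos'],s['ft_force'],s['gripper_width'])
w=cloud(p)
print('sep',fit(w,(.494,-.236),.0765,.0835,.068,.076))
q=read_camera('scene'); w=cloud(q)
print('scene sep',fit(w,(.494,-.236),.0765,.0835,.068,.076)); d=near(w,(.5045,-.278),.053,.061,.012); print('disc tab',len(d),d.mean(0))
v=read_camera('side'); 
f=lambda i,z:cv2.resize(i[z[1]-60:z[1]+60,z[0]-60:z[0]+60],(400,400),interpolation=2)
cv2.imwrite('pics/end.png',np.hstack([f(k['pixels'],proj(k,[(.494,-.236,.05)])[0].astype(int)) for k in (q,v)]))
```

```text
13.5833 [ 0.49476703 -0.2368258   0.16433401] [0.30707147 0.8474483  0.25486728] 0.06970915593967321
sep {'c': (0.4928, -0.2365), 'rr': 0.0299, 'n': (2264, 1072), 'ztop': np.float64(0.0795), 'tab': array([ 0.4823, -0.1957,  0.0726]), 'reach': np.float64(0.0539), 'yaw': np.float64(104.4)}
scene sep {'c': (0.4955, -0.2346), 'rr': 0.0297, 'n': (383, 180), 'ztop': np.float64(0.0785), 'tab': array([ 0.4873, -0.1934,  0.0711]), 'reach': np.float64(0.0543), 'yaw': np.float64(101.2)}
disc tab 79 [ 0.50565028 -0.27603833  0.05514662]
```

View pics/end.png

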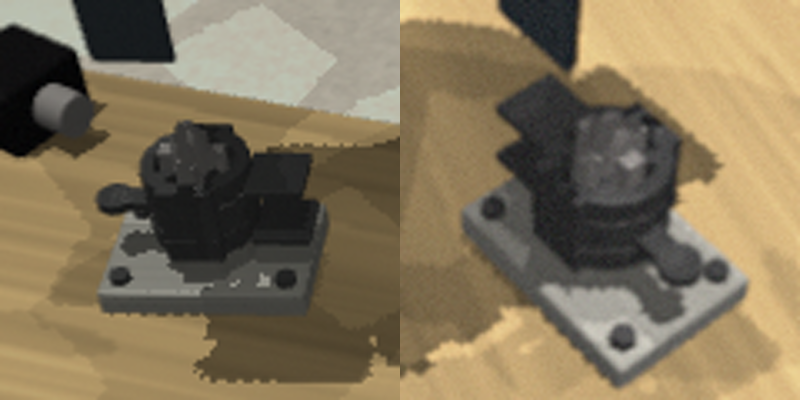

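Both parts are stacked flat. The separator tab is above the fitted tab, the disc tab is opposite, and the gripper is clear. Handing in.

```bash
python3 -c "
from cell import *
print(r.sign_off())"
```

```text
the job is handed in; nothing more can be done
None
```

I fitted the clutch disc and then the loose separator over the splines, and handed the job in at about 13.6 s of the 58 s. The hand-in gives no verdict.

- **Disc:** after placing, the wrist camera put its upper face at 67.9 mm (68 expected). Its tab was at -76°, opposite the fitted tab at about 104°.
- **Separator:** at the end, the wrist camera put its upper face at 79.5 mm (80 expected). Its tab was at 104.4°, right above the fitted one, and its centre was within about 2 mm of the hub axis.
- **Scene camera:** it differed slightly, with the upper face at 78.5 mm, the tab at 101°, and the centre 2–3 mm away from the wrist reading. That is roughly within its calibration and well inside the limits.
- **Forces and clearance:** the wrist-force readings showed no significant contact on either descent. The last pictures show a flat stack with the gripper clear above it.

I did not measure tilt or speed after letting go; I judged both from the pictures. I did not touch the plain ring or the yellow and blue look-alikes.

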